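# Fasten an extractor's filter cover with a push rivet

## Robot

A 6-joint arm with a two-finger parallel gripper is mounted at the origin on the work surface. World frame = base frame: x ahead of the robot, y to its left, z up, the work surface at z = 0. Lengths are in m, angles in rad, forces in N, time in s.
With the tool pointing down it reaches from about 0.3 to 0.775 m from the base axis. Payload 14.6 kg.
Tool frame: the origin (TCP) lies on the centre line of the jaws, within the pads' length; the fingertips stand 11 mm ahead of it and the grasp point (between the pads) lies 8 mm behind it; y points along the fingers, x is the direction in which the jaws open and shut, and the axes are right-handed (so a half turn about y gives the same grasp; the last joint's range is limited). The gripper opens to 94 mm and grips with 3 to 60 N. Pads are 16 mm wide; open, the fingers measure 119 mm over their backs; the gripper's body (75 mm by 177 mm) begins 78 mm behind the grasp point.
Start: joints at [-1.375, 0.3, 1.521, -0, 1.321, -0.067], TCP at [0.143, -0.531, 0.216] pointing down, gripper open.
Joint ranges: [-3.03, 3.03], [-0.79, 2.21], [0.23, 2.52], [-1.04, 4.18], [0, 3.07], [-2.55, 2.55]. Speed limits (rad/s): [2.22, 2.22, 2.57, 3.14, 3.14, 3.14].

## Interface

Orientations are given as [roll, pitch, yaw] about the fixed x, y, z axes, in that order (R = Rz(yaw) Ry(pitch) Rx(roll)).
In Python, from station import ctrl, imaging gives the robot as it stands. The module is installed in compiled form; this text tells all that it offers.
- The arm moves only by the tool apply_moves, never from a script. Its argument "deltas" is a list of rows, each an object with "dp": the shift along the tool's x, y, z in m, a list of three; "roll": the turn about the tool's y in rad; "grip": the closure, from -1 (fully open) to 1 (shut). In form: [{"dp": [tx, ty, tz], "roll": roll, "grip": grip}, ...]. A call has 1 to 10 rows; each row shifts and turns the commanded pose from where the row before left it, along the tool's axes as they then stand; what a row does not reach is not made up. A row lasts 1/8 s, in which the tool goes at most 62.5 mm and 10.7 degrees, less where a joint would pass 70% of its speed; a pose out of reach is approached as far as the arm can. A call with a gripper value outside its range is refused whole. The fingers move at their own pace and stop on an object; "newtons" is the grip in N (left out, the last holds). Time passes only in rows, so rows that do not move let the fingers close. It gives the time, the measured TCP pose, the force and the opening at its end, in the units of the state.
- ctrl.get_obs(): the state, without advancing time (a new reading comes with each control period).
- imaging.camera(name): name is "scene" or "top" or "wrist"; returns the picture (400x640x3 uint8, blue, green, red); there is no depth.
- imaging.camera_info(name): a dict with "K" (3x3 intrinsics, pixels), "world_from_camera" (4x4, takes a point from camera to world coordinates). Camera axes: x right, y down, z forward; pixel columns grow to the right and rows downward; lengths in m; the calibration is good to about 2 mm. A picture is of the moment at which its call begins: read the wrist's pose just before it. camera_info takes no time and is no camera call; for the wrist camera it gives the pose at the moment of the call.
- ctrl.hand_in(): hands the job in, once; it reports no verdict.
The state is a dict: "time_s": time; "qpos": joint angles; "joint_vel": joint speeds; "tau": joint torques, N m; "ee_pos": TCP position; "eef_rot": TCP orientation; "force": force on the tool from outside, world axes, zero at the start; "moment": the same for the moment, N m; "grip_width": finger opening in m.
Only numpy, scipy, OpenCV 4.12 (cv2) and the standard library are available. Lean on these libraries where they do the work, as an engineer would, in place of code of your own. Each camera call takes 0.05 s, during which the arm holds its last target. There are 200 camera calls.

## Task

Fasten the blue filter cover of the bench dust extractor: take the black push rivet from the wooden block, pin still up, and put it down through the hole in the cover until its head lies on the cover, then push its white centre pin in until it is flush with the head, so that it spreads and locks. Press firmly but with feeling, as the cover gives on its foam seal and then stops hard: never bear on the cover with more than 18 N, through the rivet or directly, and leave everything else where it is.

Things in the scene. Friction and masses are not known exactly. Their poses are not given: they have to be found in the camera images.
- rivet: Black plastic push rivet, standing in any one of the block's three holes. Head 24 mm across, 4 mm thick; origin at the centre of the head's underside, z up along the rivet. Below it a split shank, 10 mm in diameter with a tapered nose, 25.5 mm long in all. Above the head stands its white centre pin: a 6 mm stem with a cap 12 mm across and 3.6 mm thick on top. 20 g in all.
- pin (a joint): How far the white centre pin is pushed into the rivet, m: 0 = up (its cap's top 10 mm above the head's top), 0.010 = flush, at a hard stop. It stays where it is left and takes about 9 N to move. Going in, it spreads the shank's two legs, after which the rivet no longer enters or leaves a hole: keep well below 9 N on the pin until the rivet is seated.
- cover: Blue filter cover, a level ribbed plate 200 x 190 x 4 mm on top of the white extractor case (260 x 260 mm). Origin at the centre of the rivet hole, on the upper face, near the middle of the edge nearest the robot, 98 to 121 mm above the bench; x runs from the hole across the cover, z up. It sits on a foam seal: see hole. Only two thin studs, 145 mm away, stand above it.
- hole (a point): The rivet hole in the cover (same point as the cover's origin): 11 mm across, 1 mm chamfer, ringed by a steel eyelet. Pressed, the cover sinks level on its springy foam (about 0.4 N per mm), stops hard when the foam is crushed, and comes up again if let go. How far it sinks differs from seal to seal, at most 11 mm, and is not measured. The case's sheet under it has an 11 mm hole in line.
- block: Fixed wooden block 160 x 50 mm, 36 mm high, with three vertical 13 mm holes, 30 mm deep, in a row along its x axis at -50, 0 and +50 mm; each holds one fastener by its head. Origin at the centre of its underside.
- white_rivet: Bystander: smaller white push rivet in another hole of the block, head 18 mm across, pin 8.4 mm across standing 8 mm above the head. Origin at the head's underside.
- yellow_clip: Bystander: yellow trim clip with a domed head 26 mm across and 6 mm high, in another hole of the block. Origin at the head's underside.
- jar: Bystander: amber jar with a red lid, 52 mm across, 70 mm high, standing on the bench. Origin at the centre of its underside.
- screwdriver: Bystander: screwdriver with an orange handle, 190 mm long, 26 mm thick, lying on the bench along its x axis. Origin under its middle.

How it is judged:
By the outcome, as a careful person would: the job done as asked, in the order asked, and still so for the second after the job is handed in, with the robot touching nothing.
It also fails if it takes over 61 s, if anything falls off the work surface, if the arm or the gripper's body presses on something with over 40 N, if the wrist force passes 120 N, or if a joint passes its speed limit or range.

## Working session

There is one attempt and no reset: what is moved stays moved. The work goes in short steps, Python scripts to look and compute and a tool call to move; the robot and the scene stay as the last step left them, time stands still between calls to the robot, and variables do not carry over. Pictures are saved under pics/ and viewed, about 8 in all and at most 12, crops included, and the job is handed in when it is done.

Besides the shell and the picture viewer there is one more tool, called after "Emit:" as name(argument=value, ...) on one line, values as JSON. apply_moves: Moves the arm, as the interface text tells. Its arguments: {"type":"object","properties":{"deltas":{"type":"array"},"newtons":{"type":"number"}},"required":["deltas"]}

```bash
mkdir -p pics; cat > h.py <<'E'
import numpy as np, cv2
from station import ctrl, imaging
def snap(n,f=None):
    info=imaging.camera_info(n); im=imaging.camera(n).copy()
    if f: cv2.imwrite('pics/'+f,im)
    return im,np.array(info['K']),np.array(info['world_from_camera'])
def ray(K,T,uv):
    d=np.linalg.solve(K,[uv[0],uv[1],1.]); return T[:3,3],T[:3,:3]@d
def onz(K,T,uv,z):
    o,d=ray(K,T,uv); return o+d*(z-o[2])/d[2]
def proj(K,T,p):
    c=T[:3,:3].T@(np.array(p)-T[:3,3]); u=K@c; return u[:2]/u[2]
def cross(a,b):
    (o1,d1),(o2,d2)=a,b
    d1=d1/np.linalg.norm(d1);d2=d2/np.linalg.norm(d2)
    s=np.linalg.lstsq(np.c_[d1,-d2],o2-o1,rcond=None)[0]
    p,q=o1+s[0]*d1,o2+s[1]*d2
    return (p+q)/2,np.linalg.norm(p-q)
E
python3 - <<'E'
from h import *
np.set_printoptions(precision=4,suppress=True)
print(ctrl.get_obs())
for n in ['scene','top','wrist']:
    im,K,T=snap(n,n+'0.png'); print(n,K,T)
E
```

```text
{'time_s': 0.0, 'qpos': array([-1.3746,  0.3005,  1.5216, -0.    ,  1.3207, -0.0666]), 'joint_vel': array([ 0.    ,  0.0001,  0.0004,  0.0001, -0.0017,  0.0003]), 'tau': array([  0.0013, -53.1804, -35.2738,   0.0708,   0.0244,  -0.0001]), 'ee_pos': array([ 0.1428, -0.5309,  0.2159]), 'eef_rot': array([-1.5707,  0.0012, -1.308 ]), 'force': array([-0.0484,  0.0654, -0.1904]), 'moment': array([ 0.0255, -0.0351,  0.0349]), 'grip_width': 0.09407879646705357}
scene [[436.7804   0.     320.4652]
 [  0.     436.7804 189.2678]
 [  0.       0.       1.    ]] [[-0.3911  0.7492 -0.5345  0.9797]
 [ 0.9203  0.3199 -0.2251  0.1571]
 [ 0.0023 -0.58   -0.8146  0.7612]
 [ 0.      0.      0.      1.    ]]
top [[472.2366   0.     315.8166]
 [  0.     472.2366 200.0925]
 [  0.       0.       1.    ]] [[-0.0272 -0.9953  0.0927  0.4798]
 [-0.9996  0.0264 -0.0098 -0.0398]
 [ 0.0073 -0.0929 -0.9956  0.9719]
 [ 0.      0.      0.      1.    ]]
wrist [[335.9243   0.     310.876 ]
 [  0.     335.9243 197.9076]
 [  0.       0.       1.    ]] [[ 0.2597 -0.9398 -0.222   0.2081]
 [-0.9657 -0.2528 -0.0595 -0.5135]
 [-0.0002  0.2298 -0.9732  0.3835]
 [ 0.      0.      0.      1.    ]]
```

View pics/scene0.png

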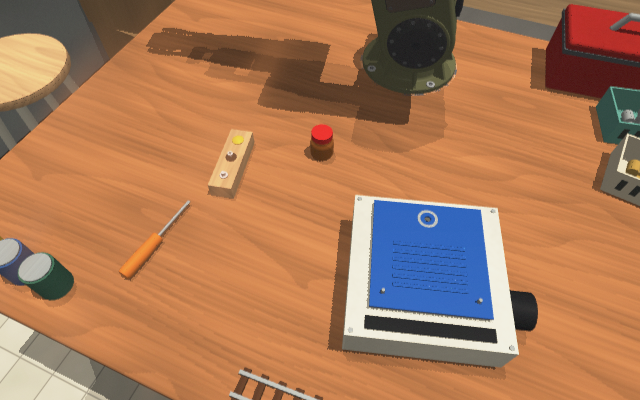

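View pics/top0.png

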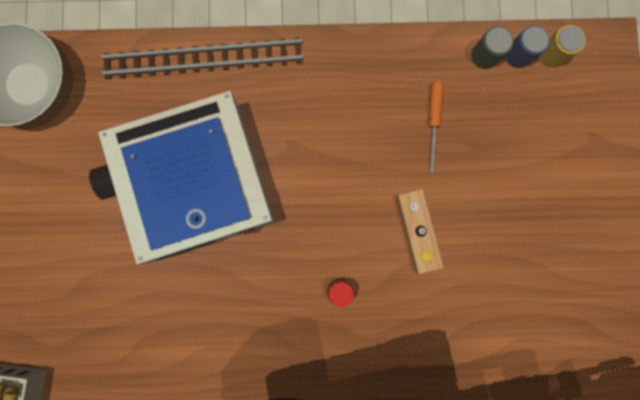

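The scene view shows the block with the yellow clip, black rivet (middle) and white rivet at about (231,155), and the hole eyelet at (428,219). In the top view the rivet is at (421,231), the hole at (196,219) and the jar at (341,293).

```bash
python3 - <<'E'
from h import *
np.set_printoptions(precision=4,suppress=True)
imt,Kt,Tt=snap('top'); ims,Ks,Ts=snap('scene')
def blob(im,c,r,f):
    x0,y0=c[0]-r,c[1]-r; p=im[y0:y0+2*r,x0:x0+2*r].astype(int)
    m=f(p); ys,xs=np.nonzero(m); return np.array([xs.mean()+x0,ys.mean()+y0]),len(xs)
dark=lambda p:p.max(2)<60
white=lambda p:(p.min(2)>110)
yel=lambda p:(p[...,2]>150)&(p[...,1]>130)&(p[...,0]<70)
eye=lambda p:(p[...,2]>90)
for n,im,K,T,pts in [('top',imt,Kt,Tt,[(421,231),(414,206),(428,257),(196,219)]),('scene',ims,Ks,Ts,[(231,155),(224,175),(238,141),(428,219)])]:
    for nm,c,r,f,z in [('riv',pts[0],9,dark,.04),('white',pts[1],7,white,.042),('yel',pts[2],8,yel,.041),('eye',pts[3],12,eye,.11)]:
        uv,k=blob(im,c,r,f); print(n,nm,uv,k,onz(K,T,uv,z))
        if nm=='eye': (globals().setdefault('E',[])).append(ray(K,T,uv))
print('eye tri',cross(*E))
hsv=cv2.cvtColor(imt,cv2.COLOR_BGR2HSV)
b=cv2.inRange(hsv,(100,150,60),(125,255,255)); n,l,s,c=cv2.connectedComponentsWithStats(b)
i=1+s[1:,4].argmax(); cs=cv2.findContours((l==i).astype('uint8'),0,2)[0]
R=cv2.minAreaRect(max(cs,key=cv2.contourArea));
print([onz(Kt,Tt,p,.11)[:2] for p in cv2.boxPoints(R)])
a=cv2.resize(imt[190:275,385:455],None,fx=5,fy=5,interpolation=2); cc=cv2.resize(ims[120:205,200:270],None,fx=5,fy=5,interpolation=2)
cv2.imwrite('pics/crop1.png',np.hstack([a,cc]))
E
```

```text
top riv [nan nan] 0 [nan nan nan]
top white [414.3163 205.8673] 98 [ 0.5497 -0.2434  0.042 ]
top yel [426.9615 255.3942] 104 [ 0.4517 -0.2639  0.041 ]
top eye [195.148 218.417] 223 [0.5323 0.1726 0.11  ]
scene riv [nan nan] 0 [nan nan nan]
scene white [223.4894 174.4202] 188 [ 0.5519 -0.241   0.042 ]
scene yel [nan nan] 0 [nan nan nan]
scene eye [427.3483 218.5   ] 178 [0.5368 0.1736 0.11  ]
eye tri (array([0.5327, 0.1739, 0.1041]), np.float64(0.00035367371204346145))
[array([0.6651, 0.3083]), array([0.7172, 0.1307]), array([0.5323, 0.0761]), array([0.4825, 0.2507])]<stdin>:6: RuntimeWarning: Mean of empty slice.
  ret = ret.dtype.type(ret / rcount)
```

View pics/crop1.png

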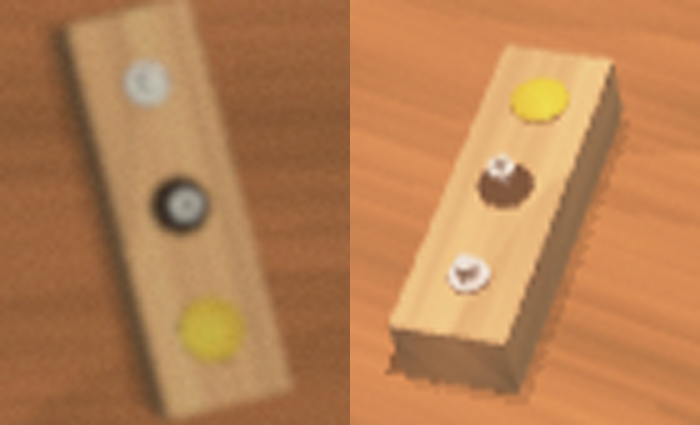

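The black rivet is in the middle hole, at about (0.501, -0.254) with the row's yaw at 0.206. The cover hole is at about (0.533, 0.174, 0.104). I'll go above the rivet with the jaws across the block.

Emit:
apply_moves(deltas=[{"dp": [-0.0175, 0.008, 0.0418], "roll": 0, "grip": -0.2}, {"dp": [-0.0175, 0.008, 0.0418], "roll": 0, "grip": -0.2}, {"dp": [-0.0175, 0.008, 0.0418], "roll": 0, "grip": -0.2}, {"dp": [-0.0175, 0.008, 0.0418], "roll": 0, "grip": -0.2}, {"dp": [-0.0175, 0.008, 0.0418], "roll": 0, "grip": -0.2}, {"dp": [-0.0175, 0.008, 0.0418], "roll": 0, "grip": -0.2}, {"dp": [-0.0175, 0.008, 0.0418], "roll": 0, "grip": -0.2}, {"dp": [-0.0175, 0.008, 0.0418], "roll": 0, "grip": -0.2}, {"dp": [-0.0175, 0.008, 0.0418], "roll": 0, "grip": -0.2}, {"dp": [-0.0175, 0.008, 0.0418], "roll": 0.057, "grip": -0.2}])

```text
time_s: 1.5
ee_pos: [0.5021, -0.2525, 0.1361]
eef_rot: [-1.571, 0.0, -1.366]
force: [0.0, -0.0, -0.5]
grip_width: 0.0559
```

Emit:
apply_moves(deltas=[{"dp": [0, 0, 0], "roll": 0, "grip": -0.2}, {"dp": [0, 0, 0], "roll": 0, "grip": -0.2}])

```text
time_s: 1.75
ee_pos: [0.5007, -0.2537, 0.1364]
eef_rot: [-1.571, 0.0, -1.364]
force: [-0.2, 0.4, -0.6]
grip_width: 0.0565
```

```bash
python3 - <<'E'
from h import *
o=ctrl.get_obs(); print(o['time_s'],o['ee_pos'],o['eef_rot'],o['force'])
im,K,T=snap('wrist','w1.png')
print(proj(K,T,[.5007,-.2537,.05]),proj(K,T,o['ee_pos']))
E
```

```text
1.75 [ 0.50073782 -0.2537051   0.13635252] [-1.57115779e+00  1.49306070e-04 -1.36429708e+00] [-0.22389667  0.42728574 -0.5632886 ]
[310.69313599 207.28498727] [310.74502286 249.00978101]
```

View pics/w1.png

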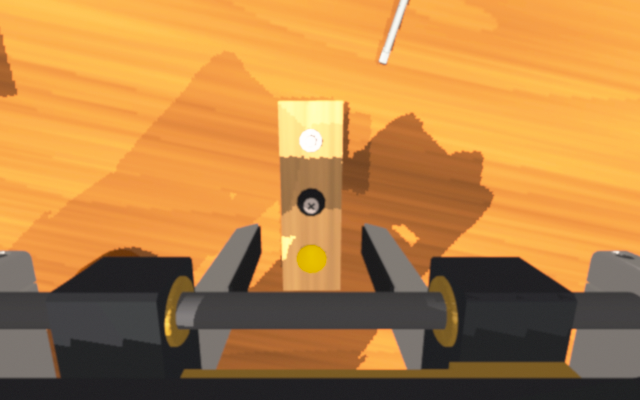

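The wrist view puts the rivet cap at (311,206), and I predicted (310.7,207.3), so the agreement is within 1 mm. Descending to grip the head.

Emit:
apply_moves(deltas=[{"dp": [0, 0.02, 0], "roll": 0, "grip": -0.2}, {"dp": [0, 0.03, 0], "roll": 0, "grip": -0.2}, {"dp": [0, 0.025, 0], "roll": 0, "grip": -0.2}, {"dp": [0, 0.0114, 0], "roll": 0, "grip": -0.2}, {"dp": [0, 0, 0], "roll": 0, "grip": -0.2}, {"dp": [0, 0, 0], "roll": 0, "grip": -0.2}])

```text
time_s: 2.55
ee_pos: [0.5014, -0.254, 0.0511]
eef_rot: [-1.57, -0.001, -1.365]
force: [-0.5, -0.2, 1.0]
grip_width: 0.0564
```

Emit:
apply_moves(deltas=[{"dp": [0, 0.0015, 0], "roll": 0, "grip": -0.2}, {"dp": [0, 0, 0], "roll": 0, "grip": -0.2}])

```text
time_s: 2.8
ee_pos: [0.5012, -0.2536, 0.0489]
eef_rot: [-1.57, -0.0, -1.365]
force: [-0.4, -0.0, 0.5]
grip_width: 0.0563
```

Emit:
apply_moves(deltas=[{"dp": [0, 0.0009, 0], "roll": 0, "grip": -0.2}, {"dp": [0, 0, 0], "roll": 0, "grip": 0.9}, {"dp": [0, 0, 0], "roll": 0, "grip": 0.9}, {"dp": [0, 0, 0], "roll": 0, "grip": 0.9}, {"dp": [0, 0, 0], "roll": 0, "grip": 0.9}], newtons=25)

```text
time_s: 3.42
ee_pos: [0.5011, -0.2535, 0.0477]
eef_rot: [-1.571, -0.0, -1.365]
force: [-0.9, 0.7, 0.9]
grip_width: 0.0224
```

Emit:
apply_moves(deltas=[{"dp": [0, -0.005, 0], "roll": 0, "grip": 0.9}, {"dp": [0, -0.015, 0], "roll": 0, "grip": 0.9}, {"dp": [0, -0.03, 0], "roll": 0, "grip": 0.9}, {"dp": [0, -0.05, 0], "roll": 0, "grip": 0.9}, {"dp": [0, -0.05, 0], "roll": 0, "grip": 0.9}, {"dp": [0, 0, 0], "roll": 0, "grip": 0.9}, {"dp": [0, 0, 0], "roll": 0, "grip": 0.9}])

```text
time_s: 4.3
ee_pos: [0.5008, -0.2533, 0.1975]
eef_rot: [-1.571, 0.0, -1.365]
force: [-0.0, -0.3, -1.4]
grip_width: 0.0223
```

```bash
python3 - <<'E'
from h import *
o=ctrl.get_obs(); print(o['time_s'],o['ee_pos'],o['eef_rot'],o['force'],o['grip_width'])
im,K,T=snap('wrist'); p=o['ee_pos']
print(proj(K,T,p+[0,0,-.0108+.0131]),proj(K,T,p+[0,0,-.012-.0255]))
a=cv2.resize(im[180:300,230:390],None,fx=4,fy=4,interpolation=2); cv2.imwrite('pics/w2.png',a)
E
```

```text
4.3 [ 0.5007696  -0.25333608  0.1974802 ] [-1.57104126e+00  2.26070425e-04 -1.36497653e+00] [-0.0166848  -0.27057164 -1.366051  ] 0.022266620311191736
[310.74657972 250.69585777] [310.73269904 226.88995227]
```

View pics/w2.png

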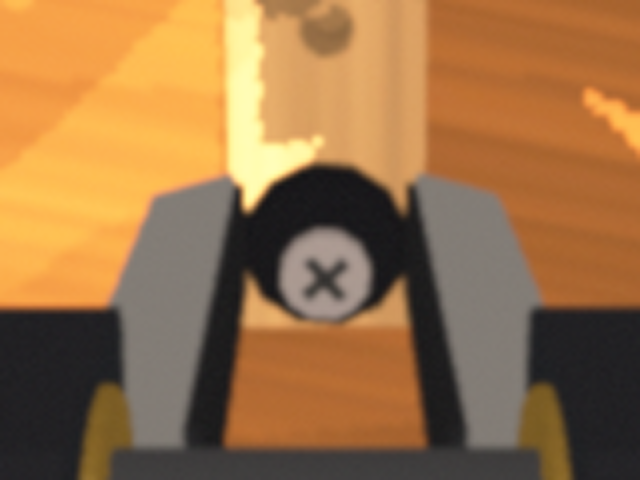

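The rivet is held pin up, with its cap at (311.5,248), within about 1 mm of the TCP axis. Carrying it over to the hole.

Emit:
apply_moves(deltas=[{"dp": [-0.02, 0, 0.0058], "roll": 0, "grip": 0.9}, {"dp": [-0.0465, 0, 0.0134], "roll": 0, "grip": 0.9}, {"dp": [-0.0465, 0, 0.0134], "roll": 0, "grip": 0.9}, {"dp": [-0.0465, 0, 0.0134], "roll": 0, "grip": 0.9}, {"dp": [-0.0465, 0, 0.0134], "roll": 0, "grip": 0.9}, {"dp": [-0.0465, 0, 0.0134], "roll": 0, "grip": 0.9}, {"dp": [-0.0465, 0, 0.0134], "roll": 0, "grip": 0.9}, {"dp": [-0.0465, 0, 0.0134], "roll": 0, "grip": 0.9}, {"dp": [-0.0465, 0, 0.0134], "roll": 0, "grip": 0.9}, {"dp": [-0.0197, 0, 0.0055], "roll": 0, "grip": 0.9}])

```text
time_s: 5.6
ee_pos: [0.5319, 0.1765, 0.1968]
eef_rot: [-1.572, 0.0, -1.362]
force: [-0.3, -1.0, -0.3]
grip_width: 0.0224
```

Emit:
apply_moves(deltas=[{"dp": [0, 0, 0], "roll": 0, "grip": 0.9}, {"dp": [0, 0, 0], "roll": 0, "grip": 0.9}, {"dp": [0, 0, 0], "roll": 0, "grip": 0.9}])

```text
time_s: 5.98
ee_pos: [0.533, 0.1726, 0.1977]
eef_rot: [-1.571, -0.0, -1.366]
force: [-0.3, 0.5, -0.2]
grip_width: 0.0222
```

```bash
python3 - <<'E'
from h import *
o=ctrl.get_obs(); print(o['time_s'],o['ee_pos'],o['eef_rot'],o['force'],o['grip_width'])
im,K,T=snap('wrist','w3.png'); p=o['ee_pos']
print(proj(K,T,[.5327,.1739,.104]))
cv2.imwrite('pics/w3c.png',cv2.resize(im[130:290,220:400],None,fx=4,fy=3.7,interpolation=2))
E
```

```text
5.975 [0.53299497 0.17260485 0.19769746] [-1.57082384e+00 -5.45763503e-05 -1.36645559e+00] [-0.33353277  0.48335991 -0.23878382] 0.022187164931342897
[309.04416866 204.97648135]
```

View pics/w3.png

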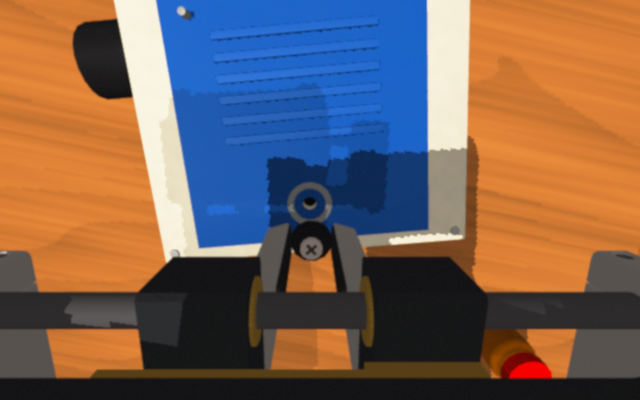

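The wrist view shows the eyelet at about (310,203) with the dark hole, and the held rivet at (311,245). Next is a finer measurement of both in this camera.

```bash
python3 - <<'E'
from h import *
np.set_printoptions(precision=4,suppress=True)
o=ctrl.get_obs(); p=o['ee_pos']
im,K,T=snap('wrist')
def ell(mask,off):
    cs=cv2.findContours(mask.astype('uint8'),cv2.RETR_EXTERNAL,2)[0]; c=max(cs,key=cv2.contourArea)
    e=cv2.fitEllipse(cv2.convexHull(c)); return np.array(e[0])+off,e[1]
def eyelet(im,c,r):
    off=np.array([c[0]-r,c[1]-r]); q=im[off[1]:off[1]+2*r,off[0]:off[0]+2*r].astype(int)
    m=(q[...,0]-q[...,2])<40
    n,l=cv2.connectedComponents(m.astype('uint8'))
    return m,q,off
# ring: non-blue around
m,q,off=eyelet(im,(310,203),26)
m[47:]=0
for r in range(0,52,2): print(''.join('#' if v else '.' for v in m[r,::1]))
for r in (33,34): pass
hs=(q.max(2)<45); hs[:16]=0;hs[36:]=0;hs[:,:16]=0;hs[:,36:]=0
ys,xs=np.nonzero(hs); print('dark',xs.mean()+off[0],ys.mean()+off[1],len(xs))
cap=im[230:265,295:330].astype(int); w=cap.min(2)>75
print('cap',ell(w,[295,230]))
k=im[215:270,285:337].astype(int); 
print('pred cap',proj(K,T,p+[0,0,.0023]),'head top',proj(K,T,p+[0,0,-.0077]))
E
```

```text
....................................................
....................................................
....................................................
..................################..................
..............########################..............
...........##############################...........
.........#############.......##############.........
.......###########................###########.......
......#########......................#########......
.....########..........................########.....
....########............................########....
....#######..........##########..........#######....
...########........#############.........#######....
...########........##############........########...
....#######........##############........########...
....#######.........############.........#######....
....########..........########..........#######.....
.....########..........................########.....
......########........................########......
.......#########....................#########.......
........###########..............##########.........
..........###############################...........
.............###########################............
#####..........#######################.............#
....................................................
....................................................
dark 309.5 201.0 60
cap (array([310.7778, 248.371 ]), (21.497024536132812, 21.76864242553711))
pred cap [310.8113 250.7138] head top [310.7991 243.8042]
```

View pics/w3c.png

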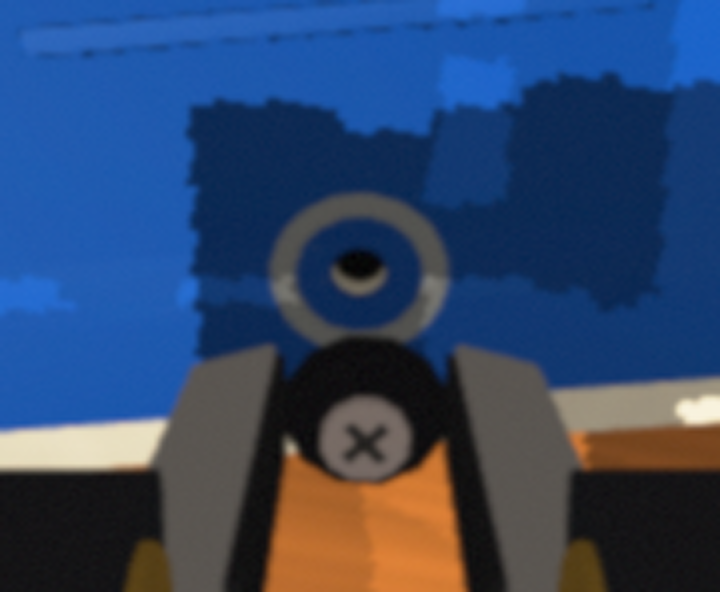

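Emit:
apply_moves(deltas=[{"dp": [-0.0009, 0.02, -0.0003], "roll": 0, "grip": 0.9}, {"dp": [0, 0.02, 0], "roll": 0, "grip": 0.9}, {"dp": [0, 0.012, 0], "roll": 0, "grip": 0.9}, {"dp": [0, 0, 0], "roll": 0, "grip": 0.9}, {"dp": [0, 0, 0], "roll": 0, "grip": 0.9}])

```text
time_s: 6.7
ee_pos: [0.5328, 0.1745, 0.1464]
eef_rot: [-1.57, 0.0, -1.365]
force: [0.4, 0.4, 0.3]
grip_width: 0.0223
```

```bash
python3 - <<'E'
from h import *
np.set_printoptions(precision=4,suppress=True)
o=ctrl.get_obs(); print(o['time_s'],o['ee_pos'],o['force'],o['moment'])
im,K,T=snap('wrist'); s,Ks,Ts=snap('scene')
u=proj(Ks,Ts,o['ee_pos']-[0,0,.03]).astype(int); print(u)
a=cv2.resize(im[170:270,250:370],None,fx=3.5,fy=3.5,interpolation=2)
b=cv2.resize(s[u[1]-30:u[1]+20,u[0]-22:u[0]+23],None,fx=7,fy=7,interpolation=2)
cv2.imwrite('pics/c4.png',np.hstack([a,b]))
print(proj(K,T,[.5333,.1737,.104]))
E
```

```text
6.7 [0.5328 0.1745 0.1464] [0.4335 0.389  0.3423] [ 0.0055 -0.0028 -0.005 ]
[429 214]
[312.1167 224.1519]
```

View pics/c4.png

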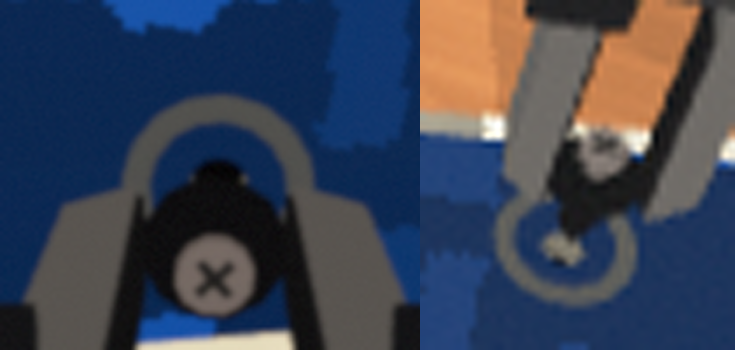

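The wrist crop shows the rivet about 0.7 mm left of the eyelet centre, and in depth it is in line. The scene crop shows the nose just above the hole. I'll shift that much and start inserting.

Emit:
apply_moves(deltas=[{"dp": [0.0007, 0.001, 0], "roll": 0, "grip": 0.9}, {"dp": [0, 0.003, 0], "roll": 0, "grip": 0.9}, {"dp": [0, 0.003, 0], "roll": 0, "grip": 0.9}, {"dp": [0, 0.003, 0], "roll": 0, "grip": 0.9}, {"dp": [0, 0.002, 0], "roll": 0, "grip": 0.9}, {"dp": [0, 0, 0], "roll": 0, "grip": 0.9}])

```text
time_s: 7.55
ee_pos: [0.5325, 0.1738, 0.1334]
eef_rot: [-1.571, -0.0, -1.365]
force: [0.7, -0.5, -0.2]
grip_width: 0.0224
```

```bash
python3 - <<'E'
from h import *
np.set_printoptions(precision=4,suppress=True)
o=ctrl.get_obs(); print(o['time_s'],o['ee_pos'],o['force'],o['moment'])
im,K,T=snap('wrist'); s,Ks,Ts=snap('scene')
u=proj(Ks,Ts,o['ee_pos']-[0,0,.02]).astype(int); print(u)
a=cv2.resize(im[170:270,250:370],None,fx=3.5,fy=3.5,interpolation=2)
b=cv2.resize(s[u[1]-30:u[1]+20,u[0]-22:u[0]+23],None,fx=7,fy=7,interpolation=2)
cv2.imwrite('pics/c5.png',np.hstack([a,b]))
E
```

```text
7.55 [0.5325 0.1738 0.1334] [ 0.6864 -0.5498 -0.197 ] [ 0.0558 -0.0197 -0.0141]
[428 215]
```

View pics/c5.png

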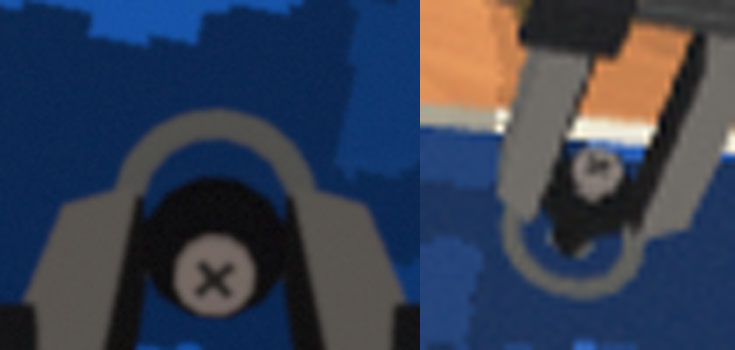

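Force is about 0 and the nose is entering the hole in the scene crop (570,240). Continuing down.

Emit:
apply_moves(deltas=[{"dp": [0.0003, 0.003, 0], "roll": 0, "grip": 0.9}, {"dp": [0, 0.003, 0], "roll": 0, "grip": 0.9}, {"dp": [0, 0.003, 0], "roll": 0, "grip": 0.9}, {"dp": [0, 0.002, 0], "roll": 0, "grip": 0.9}, {"dp": [0, 0, 0], "roll": 0, "grip": 0.9}])

```text
time_s: 8.28
ee_pos: [0.5326, 0.1736, 0.1225]
eef_rot: [-1.571, 0.0, -1.365]
force: [0.2, 0.5, -0.3]
grip_width: 0.0225
```

Emit:
apply_moves(deltas=[{"dp": [0, 0.002, 0], "roll": 0, "grip": 0.9}, {"dp": [0, 0.002, 0], "roll": 0, "grip": 0.9}, {"dp": [0, 0, 0], "roll": 0, "grip": 0.9}])

```text
time_s: 8.65
ee_pos: [0.5326, 0.1736, 0.1185]
eef_rot: [-1.571, 0.0, -1.365]
force: [0.9, -0.2, 0.0]
grip_width: 0.0224
```

```bash
python3 - <<'E'
from h import *
np.set_printoptions(precision=4,suppress=True)
o=ctrl.get_obs(); print(o['time_s'],o['ee_pos'],o['force'],o['moment'])
im,K,T=snap('wrist'); s,Ks,Ts=snap('scene')
u=proj(Ks,Ts,o['ee_pos']-[0,0,.01]).astype(int); print(u)
a=cv2.resize(im[170:270,250:370],None,fx=3.5,fy=3.5,interpolation=2)
b=cv2.resize(s[u[1]-30:u[1]+20,u[0]-22:u[0]+23],None,fx=7,fy=7,interpolation=2)
cv2.imwrite('pics/c6.png',np.hstack([a,b]))
E
```

```text
8.65 [0.5326 0.1736 0.1185] [ 0.9418 -0.2031  0.0459] [ 0.0751 -0.104  -0.0129]
[427 217]
```

View pics/c6.png

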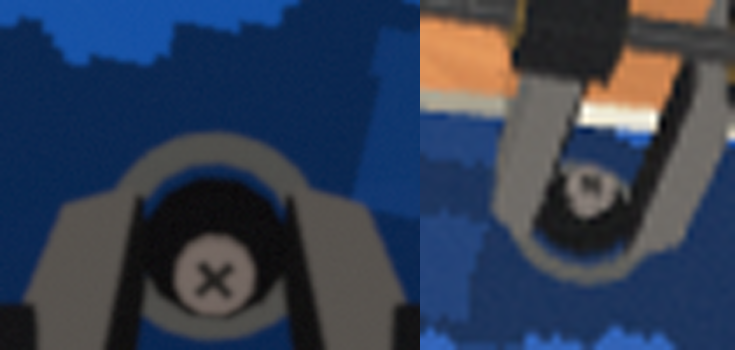

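Emit:
apply_moves(deltas=[{"dp": [0, 0.0015, 0], "roll": 0, "grip": 0.9}, {"dp": [0, 0.0015, 0], "roll": 0, "grip": 0.9}, {"dp": [0, 0, 0], "roll": 0, "grip": 0.9}, {"dp": [0, 0, 0], "roll": 0, "grip": 0.9}])

```text
time_s: 9.25
ee_pos: [0.5327, 0.1735, 0.1157]
eef_rot: [-1.571, 0.0, -1.365]
force: [0.2, -0.4, -0.2]
grip_width: 0.0223
```

Emit:
apply_moves(deltas=[{"dp": [0, 0.001, 0], "roll": 0, "grip": 0.9}, {"dp": [0, 0.001, 0], "roll": 0, "grip": 0.9}, {"dp": [0, 0, 0], "roll": 0, "grip": 0.9}, {"dp": [0, 0, 0], "roll": 0, "grip": 0.9}])

```text
time_s: 9.75
ee_pos: [0.5327, 0.1735, 0.1137]
eef_rot: [-1.571, 0.0, -1.365]
force: [0.4, -0.1, 0.8]
grip_width: 0.0223
```

Likely touching now. Releasing, then raising.

Emit:
apply_moves(deltas=[{"dp": [0, -0.001, 0], "roll": 0, "grip": 0.9}, {"dp": [0, 0, 0], "roll": 0, "grip": 0.0}, {"dp": [0, 0, 0], "roll": 0, "grip": 0.0}, {"dp": [0, 0, 0], "roll": 0, "grip": 0.0}, {"dp": [0, -0.01, 0], "roll": 0, "grip": 0.0}, {"dp": [0, -0.02, 0], "roll": 0, "grip": 0.0}, {"dp": [0, -0.02, 0], "roll": 0, "grip": 0.0}, {"dp": [0, -0.02, 0], "roll": 0, "grip": 0.0}, {"dp": [0, 0, 0], "roll": 0, "grip": 0.0}, {"dp": [0, 0, 0], "roll": 0, "grip": 0.0}])

```text
time_s: 11.0
ee_pos: [0.5324, 0.1735, 0.184]
eef_rot: [-1.572, -0.0, -1.365]
force: [-0.8, 0.5, 0.1]
grip_width: 0.047
```

```bash
python3 - <<'E'
from h import *
np.set_printoptions(precision=4,suppress=True)
o=ctrl.get_obs(); print(o['time_s'],o['ee_pos'],o['force'],o['grip_width'])
im,K,T=snap('wrist'); s,Ks,Ts=snap('scene'); t,Kt,Tt=snap('top')
a=cv2.resize(im[150:270,250:370],None,fx=3.5,fy=3.5,interpolation=2)
b=cv2.resize(s[195:245,405:450],None,fx=8.4,fy=8.4,interpolation=2)
cv2.imwrite('pics/c7.png',np.hstack([a,b])); cv2.imwrite('pics/w7.png',im)
for h in (.114,.118): print(h,proj(K,T,[*(o['ee_pos'][:2]),h]))
E
```

```text
11.0 [0.5324 0.1735 0.184 ] [-0.7776  0.487   0.053 ] 0.046982763170027655
0.114 [310.7242 212.9489]
0.118 [310.7264 214.4657]
```

View pics/c7.png

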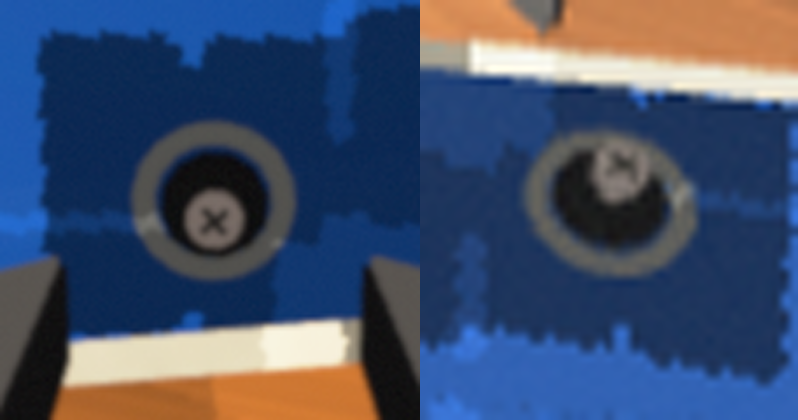

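The rivet is seated level and centred in the eyelet, with the cap at full-image (311,212.6) and still up. Closing the jaws to make a pusher and descending over the cap.

Emit:
apply_moves(deltas=[{"dp": [0.0002, 0.01, 0.0007], "roll": 0, "grip": 1}, {"dp": [0, 0.015, 0], "roll": 0, "grip": 1}, {"dp": [0, 0.015, 0], "roll": 0, "grip": 1}, {"dp": [0, 0.009, 0], "roll": 0, "grip": 1}, {"dp": [0, 0, 0], "roll": 0, "grip": 1}, {"dp": [0, 0, 0], "roll": 0, "grip": 1}, {"dp": [0, 0, 0], "roll": 0, "grip": 1}], newtons=30)

```text
time_s: 12.02
ee_pos: [0.5336, 0.1735, 0.1361]
eef_rot: [-1.57, 0.0, -1.365]
force: [-0.2, -0.2, 0.2]
grip_width: 0.0005
```

Emit:
apply_moves(deltas=[{"dp": [0, 0.001, 0], "roll": 0, "grip": 1}, {"dp": [0, 0.001, 0], "roll": 0, "grip": 1}, {"dp": [0, 0.001, 0], "roll": 0, "grip": 1}, {"dp": [0, 0.001, 0], "roll": 0, "grip": 1}, {"dp": [0, 0, 0], "roll": 0, "grip": 1}])

```text
time_s: 12.65
ee_pos: [0.5334, 0.1735, 0.1316]
eef_rot: [-1.571, -0.0, -1.365]
force: [-0.6, 0.4, 0.1]
grip_width: 0.0005
```

Emit:
apply_moves(deltas=[{"dp": [0, 0.001, 0], "roll": 0, "grip": 1}, {"dp": [0, 0.001, 0], "roll": 0, "grip": 1}, {"dp": [0, 0.001, 0], "roll": 0, "grip": 1}, {"dp": [0, 0.001, 0], "roll": 0, "grip": 1}, {"dp": [0, 0, 0], "roll": 0, "grip": 1}])

```text
time_s: 13.28
ee_pos: [0.5334, 0.1735, 0.1276]
eef_rot: [-1.571, -0.0, -1.365]
force: [0.0, -0.5, 0.3]
grip_width: 0.0003
```

Emit:
apply_moves(deltas=[{"dp": [0, 0.001, 0], "roll": 0, "grip": 1}, {"dp": [0, 0.001, 0], "roll": 0, "grip": 1}, {"dp": [0, 0.001, 0], "roll": 0, "grip": 1}, {"dp": [0, 0, 0], "roll": 0, "grip": 1}])

```text
time_s: 13.78
ee_pos: [0.5335, 0.1735, 0.125]
eef_rot: [-1.57, 0.0, -1.365]
force: [-1.5, -0.9, 5.2]
grip_width: 0.001
```

Emit:
apply_moves(deltas=[{"dp": [0, 0.0005, 0], "roll": 0, "grip": 1}, {"dp": [0, 0.0005, 0], "roll": 0, "grip": 1}, {"dp": [0, 0.0005, 0], "roll": 0, "grip": 1}, {"dp": [0, 0, 0], "roll": 0, "grip": 1}])

```text
time_s: 14.28
ee_pos: [0.5335, 0.1735, 0.1238]
eef_rot: [-1.57, 0.0, -1.365]
force: [-2.9, 0.1, 8.0]
grip_width: 0.0003
```

Emit:
apply_moves(deltas=[{"dp": [0, 0.0005, 0], "roll": 0, "grip": 1}, {"dp": [0, 0.0005, 0], "roll": 0, "grip": 1}, {"dp": [0, 0.0005, 0], "roll": 0, "grip": 1}, {"dp": [0, 0, 0], "roll": 0, "grip": 1}])

```text
time_s: 14.78
ee_pos: [0.5335, 0.1735, 0.1223]
eef_rot: [-1.57, 0.0, -1.365]
force: [-4.1, -0.8, 8.3]
grip_width: 0.0008
```

```bash
cat > sink.py <<'E'
from h import *
np.set_printoptions(precision=4,suppress=True)
o=ctrl.get_obs(); print(o['time_s'],o['ee_pos'],o['force'],o['moment'])
s,Ks,Ts=snap('scene'); r=cv2.imread('pics/scene0.png')
for (x0,y0,x1,y1) in [(385,262,475,318),(370,285,495,322),(480,215,500,320)]:
    A=cv2.cvtColor(r,6)[y0:y1,x0:x1].astype('float32');B=cv2.cvtColor(s,6)[y0:y1,x0:x1].astype('float32')
    try:
        c,W=cv2.findTransformECC(A,B,np.eye(2,3,dtype='float32'),cv2.MOTION_TRANSLATION); print('ecc',c,W[:,2])
    except cv2.error as e: print('ecc fail')
p=np.array([.6,.19,.104]); print('px per mm sink',(proj(Ks,Ts,p-[0,0,.01])-proj(Ks,Ts,p))/10)
im,K,T=snap('wrist','wp.png')
E
python3 sink.py
```

```text
14.775 [0.5335 0.1735 0.1223] [-4.0881 -0.787   8.2581] [-0.1854  0.6382  0.0451]
ecc 0.9900689911251161 [-0.7213  0.0124]
ecc 0.9933432688743669 [-0.9954 -0.0659]
ecc 0.9945187586896266 [-0.8847  0.5946]
px per mm sink [-0.1181  0.2722]
```

```bash
python3 - <<'E'
from h import *
s,Ks,Ts=snap('scene'); r=cv2.imread('pics/scene0.png')
c=lambda i:cv2.Canny(i,60,150)
def ed(i): 
    g=cv2.GaussianBlur(cv2.cvtColor(i,6).astype('float32'),(0,0),.8); return g
for nm,(x0,y0,x1,y1) in dict(ribs=(390,262,470,296),studL=(376,284,390,298),studR=(472,292,488,308),case=(345,315,520,366),caseR=(490,200,525,340),black=(508,285,540,332),block=(205,125,258,200),jar=(305,120,340,165),drill=(115,195,195,280)).items():
    out=[]
    for k in (1,):
        try:
            cc,W=cv2.findTransformECC(ed(r)[y0:y1,x0:x1],ed(s)[y0:y1,x0:x1],np.eye(2,3,dtype='float32'),cv2.MOTION_TRANSLATION); out.append((round(cc,3),W[:,2]))
        except cv2.error: out.append('fail')
    print(nm,out)
E
```

```text
ribs ['fail']
studL [(0.923, array([-0.09011645,  0.12944315], dtype=float32))]
studR [(0.859, array([-0.1243619 ,  0.18415487], dtype=float32))]
case [(0.999, array([-0.04970904,  0.01173203], dtype=float32))]
caseR [(0.979, array([0.0370745, 0.4898451], dtype=float32))]
black [(0.998, array([-0.02517908,  0.0586983 ], dtype=float32))]
block [(0.958, array([ 0.02685278, -0.13781948], dtype=float32))]
jar [(0.73, array([1.0931801 , 0.20825355], dtype=float32))]
drill [(0.996, array([ 0.00551418, -0.04711239], dtype=float32))]
```

```bash
cat > edge.py <<'E'
from h import *
o=ctrl.get_obs(); print(o['time_s'],o['ee_pos'].round(4),o['force'].round(2))
def lower(i):
    out=[]
    for x in range(385,485,5):
        p=i[:,x].astype(float); f=p[:,0]-p[:,2]          # blue minus red
        y=np.arange(295,335); v=f[295:335]; th=70
        k=np.nonzero((v[:-1]>th)&(v[1:]<=th))[0]
        out.append(y[k[0]]+(v[k[0]]-th)/(v[k[0]]-v[k[0]+1]) if len(k) else np.nan)
    return np.array(out)
def right(i):
    out=[]
    for y in range(240,310,5):
        p=i[y].astype(float); f=p[:,0]-p[:,2]; v=f[470:505]; th=70
        k=np.nonzero((v[:-1]>th)&(v[1:]<=th))[0]
        out.append(470+k[0]+(v[k[0]]-th)/(v[k[0]]-v[k[0]+1]) if len(k) else np.nan)
    return np.array(out)
s,_,_=snap('scene'); r=cv2.imread('pics/scene0.png')
d=lower(s)-lower(r); e=right(s)-right(r)
print('lower',d.round(2),np.nanmedian(d)); print('right',e.round(2),np.nanmedian(e))
E
python3 edge.py
```

```text
14.925 [0.5335 0.1735 0.1223] [-3.27 -0.3   8.64]
lower [1.08 1.4  1.09 1.3  1.29 1.22 1.29 1.05 0.9  0.99 1.3  1.09 1.41 1.08
 1.57 1.2  1.24 1.29 1.32 0.1 ] 1.231436361222876
right [-1.04 -1.13 -1.09 -1.26 -1.05 -0.99 -1.01 -1.39 -1.2  -1.11 -0.99 -0.94
  0.56 -1.22] -1.0677574339268006
```

The cover edges have shifted by about 5 mm of sink, so the foam is crushed and the pin is now moving at about 8–9 N. Continuing gently and easing off the sideways drag.

Emit:
apply_moves(deltas=[{"dp": [0, 0.0005, -0.0003], "roll": 0, "grip": 1}, {"dp": [0, 0.0005, 0], "roll": 0, "grip": 1}, {"dp": [0, 0.0005, 0], "roll": 0, "grip": 1}, {"dp": [0, 0, 0], "roll": 0, "grip": 1}])

```text
time_s: 15.48
ee_pos: [0.5335, 0.1735, 0.121]
eef_rot: [-1.569, 0.0, -1.365]
force: [-1.8, -0.6, 9.2]
grip_width: 0.0005
```

Emit:
apply_moves(deltas=[{"dp": [0, 0.0005, 0], "roll": 0, "grip": 1}, {"dp": [0, 0.0005, 0], "roll": 0, "grip": 1}, {"dp": [0, 0.0005, 0], "roll": 0, "grip": 1}, {"dp": [0, 0, 0], "roll": 0, "grip": 1}])

```text
time_s: 15.98
ee_pos: [0.5335, 0.1735, 0.1195]
eef_rot: [-1.569, 0.0, -1.365]
force: [-1.7, -0.5, 8.9]
grip_width: 0.0004
```

Emit:
apply_moves(deltas=[{"dp": [0, 0.0005, 0], "roll": 0, "grip": 1}, {"dp": [0, 0.0005, 0], "roll": 0, "grip": 1}, {"dp": [0, 0.0005, 0], "roll": 0, "grip": 1}, {"dp": [0, 0, 0], "roll": 0, "grip": 1}])

```text
time_s: 16.48
ee_pos: [0.5334, 0.1735, 0.1179]
eef_rot: [-1.569, 0.0, -1.365]
force: [-2.7, 0.3, 9.7]
grip_width: 0.0004
```

Emit:
apply_moves(deltas=[{"dp": [0, 0.0004, 0], "roll": 0, "grip": 1}, {"dp": [0, 0.0004, 0], "roll": 0, "grip": 1}, {"dp": [0, 0, 0], "roll": 0, "grip": 1}])

```text
time_s: 16.85
ee_pos: [0.5335, 0.1735, 0.1172]
eef_rot: [-1.569, 0.0, -1.365]
force: [-1.5, -0.9, 8.2]
grip_width: 0.0005
```

Emit:
apply_moves(deltas=[{"dp": [0, 0.0003, 0], "roll": 0, "grip": 1}, {"dp": [0, 0.0003, 0], "roll": 0, "grip": 1}, {"dp": [0, 0, 0], "roll": 0, "grip": 1}])

```text
time_s: 17.23
ee_pos: [0.5335, 0.1735, 0.1166]
eef_rot: [-1.569, 0.0, -1.365]
force: [-1.7, -0.6, 8.4]
grip_width: 0.0007
```

Emit:
apply_moves(deltas=[{"dp": [0, 0.0003, 0], "roll": 0, "grip": 1}, {"dp": [0, 0.0003, 0], "roll": 0, "grip": 1}, {"dp": [0, 0, 0], "roll": 0, "grip": 1}])

```text
time_s: 17.6
ee_pos: [0.5334, 0.1735, 0.116]
eef_rot: [-1.569, 0.0, -1.365]
force: [-2.3, -1.0, 8.4]
grip_width: 0.0005
```

Emit:
apply_moves(deltas=[{"dp": [0, 0.0003, 0], "roll": 0, "grip": 1}, {"dp": [0, 0.0002, 0], "roll": 0, "grip": 1}, {"dp": [0, 0, 0], "roll": 0, "grip": 1}])

```text
time_s: 17.98
ee_pos: [0.5335, 0.1735, 0.1155]
eef_rot: [-1.569, 0.0, -1.365]
force: [-2.3, -0.9, 8.9]
grip_width: 0.0007
```

One 0.3 mm step per call from here, watching for the hard stop.

Emit:
apply_moves(deltas=[{"dp": [0, 0.0003, 0], "roll": 0, "grip": 1}, {"dp": [0, 0, 0], "roll": 0, "grip": 1}])

```text
time_s: 18.23
ee_pos: [0.5335, 0.1735, 0.1152]
eef_rot: [-1.569, 0.0, -1.365]
force: [-1.3, -0.8, 8.7]
grip_width: 0.0003
```

Emit:
apply_moves(deltas=[{"dp": [0, 0.0003, 0], "roll": 0, "grip": 1}, {"dp": [0, 0, 0], "roll": 0, "grip": 1}])

```text
time_s: 18.48
ee_pos: [0.5335, 0.1735, 0.115]
eef_rot: [-1.569, 0.0, -1.365]
force: [-3.3, -0.8, 9.8]
grip_width: 0.0005
```

Emit:
apply_moves(deltas=[{"dp": [0, 0.0003, 0], "roll": 0, "grip": 1}, {"dp": [0, 0, 0], "roll": 0, "grip": 1}])

```text
time_s: 18.73
ee_pos: [0.5335, 0.1735, 0.115]
eef_rot: [-1.569, 0.0, -1.365]
force: [-4.2, -0.6, 13.4]
grip_width: 0.0009
```

The hard stop came at TCP z 0.115, with force rising to 13.4 N and no more travel. That is about 10 mm of pin stroke. Retreating and checking.

Emit:
apply_moves(deltas=[{"dp": [0, -0.001, 0], "roll": 0, "grip": 1}, {"dp": [0, -0.002, 0], "roll": 0, "grip": 1}, {"dp": [0, -0.005, 0], "roll": 0, "grip": 1}, {"dp": [0, -0.015, 0], "roll": 0, "grip": 1}, {"dp": [0, -0.025, 0], "roll": 0, "grip": 1}, {"dp": [0, -0.025, 0], "roll": 0, "grip": 1}, {"dp": [0, -0.02, 0], "roll": 0, "grip": 1}, {"dp": [0, 0, 0], "roll": 0, "grip": 1}, {"dp": [0, 0, 0], "roll": 0, "grip": 1}])

```text
time_s: 19.85
ee_pos: [0.5328, 0.1733, 0.2062]
eef_rot: [-1.572, -0.0, -1.365]
force: [1.2, 0.4, -1.1]
grip_width: 0.0006
```

```bash
python3 edge.py; python3 - <<'E'
from h import *
np.set_printoptions(precision=4,suppress=True)
im,K,T=snap('wrist'); s,Ks,Ts=snap('scene'); p=ctrl.get_obs()['ee_pos']; print(p)
u=proj(K,T,[.5335,.1735,.108]).astype(int); print(u)
a=cv2.resize(im[u[1]-40:u[1]+40,u[0]-40:u[0]+40],None,fx=5,fy=5,interpolation=2)
b=cv2.resize(s[200:240,408:448],None,fx=10,fy=10,interpolation=2)
cv2.imwrite('pics/c8.png',np.hstack([a,b]))
print([proj(K,T,[.5335,.1735,z]) for z in (.108,.118)],[proj(Ks,Ts,[.5335,.1735,z]) for z in (.104,.108,.118)])
E
```

```text
19.85 [0.5328 0.1733 0.2062] [ 1.25  0.39 -1.12]
lower [0.79 0.82 0.72 0.58 0.94 0.72 0.91 0.51 0.63 0.46 0.8  0.69 0.82 0.78
 0.85 0.85 0.7  0.92 0.69 0.09] 0.7498721797070687
right [-0.41 -0.72 -0.78 -0.57 -0.69 -0.43 -0.8  -0.86 -0.53 -0.83 -0.3  -0.63
  0.55 -0.5 ] -0.6006663764871689
[0.5328 0.1733 0.206 ]
[310 202]
[array([310.7056, 202.5874]), array([310.7103, 205.701 ])] [array([427.1189, 218.8136]), array([427.5774, 217.6178]), array([428.7409, 214.5835])]
```

View pics/c8.png

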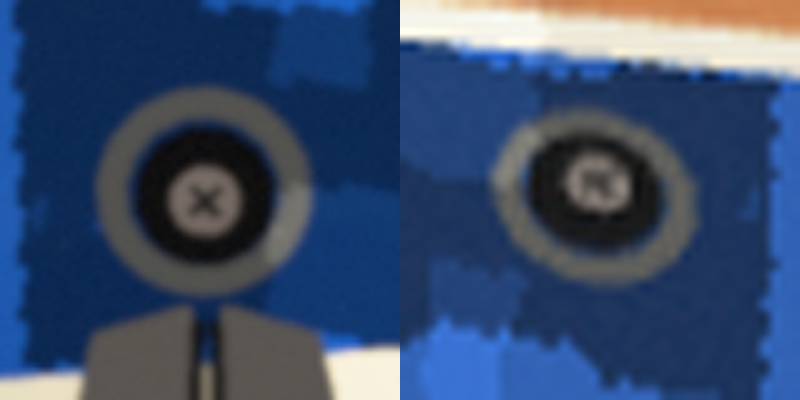

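The last picture shows the white cap concentric in the black head, which sits on the eyelet, so the pin looks flush. A numeric comparison with the pin-up picture will check it.

```bash
python3 - <<'E'
from h import *
o=ctrl.get_obs(); print(o['time_s'],o['force'])
im,K,T=snap('wrist')
def off(i,c):
    r=24; q=i[c[1]-r:c[1]+r,c[0]-r:c[0]+r].astype(int); yy,xx=np.mgrid[-r:r,-r:r]
    disc=np.hypot(xx,yy)<17
    cap=(q.min(2)>75)&(np.hypot(xx,yy-2)<11); blk=(q.max(2)<60)&disc
    f=lambda m:cv2.minEnclosingCircle(cv2.findNonZero(m.astype('uint8')))
    h=cv2.findNonZero((cap|blk).astype('uint8')); e=cv2.fitEllipse(cv2.convexHull(h)); g=cv2.fitEllipse(cv2.convexHull(cv2.findNonZero(cap.astype('uint8'))))
    return e[0],e[1],g[0],g[1],g[0][1]-e[0][1]
w7=cv2.imread('pics/w7.png')
print('up  ',off(w7,(311,210))); print('now ',off(im,(311,201)))
E
python3 edge.py
```

```text
20.0 [ 1.06516875 -0.14055306 -0.31107952]
up   ((23.921567916870117, 22.224571228027344), (30.150976181030273, 30.70546531677246), (23.683998107910156, 26.292240142822266), (15.25113296508789, 15.464024543762207), 4.067668914794922)
now  ((23.49616050720215, 23.86353302001953), (27.81805419921875, 28.211851119995117), (23.42677116394043, 24.757450103759766), (12.44605827331543, 13.06440544128418), 0.8939170837402344)
20.05 [0.5329 0.1734 0.206 ] [ 0.25 -0.85 -0.73]
lower [0.8  0.82 0.73 0.57 0.91 0.7  0.91 0.52 0.64 0.45 0.8  0.71 0.82 0.78
 0.86 0.85 0.7  0.91 0.7  0.1 ] 0.7584920320769015
right [-0.4  -0.71 -0.78 -0.57 -0.69 -0.42 -0.8  -0.86 -0.52 -0.82 -0.3  -0.63
  0.55 -0.51] -0.6000595803706688
```

The cap-to-head offset went from 4.07 px to 0.89 px, where flush should be about 0.6 px. The cover is steady and nothing touches it. Handing in.

```bash
python3 -c "
from station import ctrl
print(ctrl.hand_in())"
```

```text
the job is handed in; nothing more can be done
None
```

The filter cover is fastened: the rivet is seated in the cover hole with its head on the eyelet, and its white pin is pushed in to the hard stop. I handed in at about 20 s with the gripper about 90 mm above and touching nothing.

**What I did:** I gripped the black rivet by its head from the middle hole of the block and lowered it through the cover hole, pin up, with at most about 1 N of vertical force. A picture showed it seated level and centred. I then pushed the pin with the closed fingertips: the cover sank about 5 mm onto its crushed foam, and the pin moved at about 8–9.8 N.

**Last checks:**
- **Pin stop:** it came to a hard stop after about 10 mm of stroke. The highest reading, taken at the end of each move, was 13.4 N down and about 14 N in total, against the 18 N limit.
- **Flush pin:** the last picture shows the cap centred in the head. Its measured offset from the head went from 4.1 px to 0.9 px, where flush should be about 0.6 px; the pictures resolve only about 1 mm, so the hard stop is the firmer evidence.
- **Cover height:** with nothing touching it, the cover stays about 2.5–4 mm lower than at the start. I take this as the rivet holding the foam down; two readings shortly before hand-in agreed.

**Disagreements:**
- Up to 4 N of sideways force showed while pressing, which I put down to friction at the fingertips.
- The closed jaws read 22.4 mm on the 24 mm head, with no slip seen.
- I didn't check the other objects at the end; the arm's path stayed clear of them.

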